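# Index the swivel calculator stand to the next hole

### The arm

A 7-joint arm with a two-finger parallel gripper is mounted at the origin on a cart in front of the work surface, level with it; the furniture and walls round the work are solid. World frame = base frame: x ahead of the robot, y to its left, z up, the work surface at z = 0. Lengths are in m, angles in rad, forces in N, time in s.
With the tool pointing down it reaches from about 0.35 to 0.9 m from the base axis. Payload 8.1 kg.
Tool frame: the origin (TCP) lies midway between the tips of the shut fingers; the grasp point (between the pads) lies r.grip_point_offset behind it (r.grip_point_offset is the distance from the TCP to the grasp point, in m); z points along the fingers, y is the line along which they close (so a half turn about z gives the same grasp; the last joint's range is limited). The gripper opens to 85 mm and grips with 20 to 120 N. Pads are 22 mm wide; open, the fingers measure 114 mm over their backs; the gripper's body (76 mm by 85 mm) begins 54 mm behind the grasp point. The pads swing forward as they close: fully open they stand 13 mm farther back than shut.
Start: joints at [-1.216, 0.434, 0.025, 1.573, -0.012, 1.134, -0.075], TCP at [0.276, 0.561, 0.231] pointing down, gripper open.
Joint ranges: [-2.62, 2.62], [-0.44, 2.09], [-1.27, 1.32], [0.08, 2.57], [-1.32, 4.46], [0.12, 2], [-2.74, 2.74]. Speed limits (rad/s): [2.22, 2.22, 3.01, 3.01, 3.14, 3.14, 3.14].

### API

Orientations are given as a unit quaternion [x, y, z, w].
In Python, from plant import r, optics gives the robot as it stands. Calls block until the motion is done:
- r.goto(position, orientation): joint-space move of the TCP to a pose.
- r.move_straight(position, orientation=None, velocity=0.15, guard=None): straight line of the TCP; orientation=None keeps the orientation; velocity is the mean speed in m/s. With guard (N) it stops when the force on the tool has changed by that much, and returns True; else False.
- r.set_joints(angles): joint-space move.
- r.command_gripper(opening): opening from 0.0 (shut) to 1.0 (fully open); the grip force is fixed at half the most; returns when the fingers have stopped.
- r.hold(seconds).
- r.solve_ik(position, orientation): joint angles nearest the present ones, or None.
- optics.get_image(name): name is "scene" or "side" or "wrist"; returns the picture (400x640x3 uint8, blue, green, red); there is no depth.
- optics.get_calibration(name): a dict with "fx", "fy", "cx", "cy" (pixels), "position" and "orientation" of the camera in the world. Camera axes: x right, y down, z forward; pixel columns grow to the right and rows downward; lengths in m; the calibration is good to about 2 mm. A picture is of the moment at which its call begins: read the wrist's pose just before it. get_calibration takes no time and is no camera call; for the wrist camera it gives the pose at the moment of the call.
A pose or a line that the arm cannot do raises r.IKError and nothing moves.
- r.close_job(): hands the job in; it is judged then, once.
Readings, each from a call of its own:
- r.current_clock(): time.
- r.current_joints(): joint angles.
- r.current_joint_velocities(): joint speeds.
- r.current_joint_torque(): joint torques, N m.
- r.current_ee_pos(): TCP position.
- r.current_ee_rot(): TCP orientation.
- r.current_contact_force(): force on the tool from outside, world axes, zero at the start.
- r.current_ft_torque(): the same for the moment, N m.
- r.current_opening(): opening from 0.0 (shut) to 1.0 (fully open).
- r.current_grasp_force(): force on a finger pad.
Only numpy, scipy, OpenCV 4.12 (cv2) and the standard library are available. Lean on these libraries where they do the work, as an engineer would, in place of code of your own. Each camera call takes 0.05 s, during which the arm holds its last target. There are 200 camera calls.

### The job

The calculator on its swivel stand has to face the next seat: pull up the sprung pin knob at the end of the lever, swing the lever anticlockwise (seen from above) to the next round hole of the index plate, and let the pin drop fully home there. Find the hole by feel and never force the pin sideways against the plate; leave the other things on the table where they are.

Things in the scene. Friction and masses are not known exactly. Their poses are not given: they have to be found in the camera images.
- stand: round dark steel foot, 164 mm across, of the fixed swivel stand. Origin: centre of its underside on the table, on the upright swivel axis. Its x axis points from the pin's end of the lever through the swivel axis when the swivel angle is 0 (the pin is then at -x, 105 mm from the axis)
- stand_axis (a point): swivel axis at the top of the fixed aluminium index plate, 42 mm over the table. On a 105 mm radius the plate has a 38 mm long slot (pin parked here) and round 10.5 mm holes: one 40 deg anticlockwise of the slot's middle (wanted), wrong ones at 75 and at -40 deg. The plate is clamped by hand up to 8 deg off either way (not measured): the wanted hole is at swivel angle 0.55 to 0.85
- swivel (a joint): angle of lever and calculator tray about the upright axis, rad; 0 as parked, grows anticlockwise seen from above, range -0.85 to 1.45. Stays where it is left; the knob takes 1 to 3 N to swing. Steel lever 28 mm wide, top 55 mm over the table. Tray and calculator lie beyond the axis, beginning 60 mm from the pin; top 87 mm
- index_pin (a joint): height of the sprung pin, m: 0 fully home in a hole or the slot (tip 10 mm below the plate's top), 0.010 with the tip resting on the plate, 0.017 at the upper stop. A spring presses it down with 4.5 N at 0 and 7 N at the stop. Damped: falls at about 0.15 m/s. Steel pin 8 mm thick, flat end; slides up and down in a guide at the lever's end
- knob_center (a point): middle of the black round knob on top of the pin: 22 mm across, its straight grip part reaching about 10 mm above and below this point; 83 mm over the table when the pin is home. Below it a thin neck, then a steel guide 17 mm across, top 65 mm over the table. The knob rises with the pin and swings with the lever
- mouse: black computer mouse, loose bystander, 105x60x38, origin under its centre
- glue_stick: upright glue stick, loose bystander, 28 mm thick, 92 high, origin under its centre
- sticky_pad: pad of sticky notes, loose bystander, 76x76x14, origin under its centre
- eraser: small eraser, loose bystander, 56x25x13, origin under its centre

How it is judged:
On the way, in this order (a step that is already met when the one before it is completed fails the run):
1. the pin is pulled clear of its slot with the lever still at the parking place (value of joint index_pin above 0.0085 m and value of joint swivel between -0.3 and 0.3 rad), for 0.05 s.
2. the lever is swung anticlockwise off the slot with the pin up (value of joint index_pin above 0.007 m and value of joint swivel above 0.33 rad).
3. the pin drops fully home in the next round hole (value of joint index_pin below 0.002 m and value of joint swivel between 0.53 and 0.87 rad), for 0.2 s.
At the end, for the whole second after the job is handed in: the pin is fully home (within 2 mm of its lower stop) in the next round hole anticlockwise (swivel angle between 0.53 and 0.87 rad, where there is only that one hole), at rest (all of step 3 and velocity of joint swivel between -0.05 and 0.05 rad/s); the robot touches nothing.
It fails at once if the pin is forced against the index plate with more than 25 N (contact force between index_pin and index_plate above 25 N).
It fails at once if a bystander is pushed more than 20 mm (distance of any of mouse, glue_stick, sticky_pad, eraser from where it was at the start of the episode above 0.02 m).
It also fails if it takes over 43 s, if anything falls off the work surface, if the arm or the gripper's body presses on something with over 40 N, if the wrist force passes 120 N, or if a joint passes its speed limit or range.

## Working session

There is one attempt and no reset: what is moved stays moved. The work goes in short steps, each a Python script; the robot and the scene stay as the last script left them, time stands still between calls to the robot, and variables do not carry over. Pictures are saved under pics/ and viewed, at most 10 in all, crops included, and the job is handed in when it is done.

```bash
mkdir -p pics; ls; python3 - <<'E'
from plant import r, optics
import cv2
for n in ("scene","side"):
    cv2.imwrite(f"pics/{n}0.png",optics.get_image(n)); print(n,optics.get_calibration(n))
print(r.grip_point_offset,r.current_clock(),r.current_ee_rot())
E
```

```text
pics
scene {'fx': 516.5910457080242, 'fy': 516.5910457080242, 'cx': 325.18421557283705, 'cy': 194.76508662340518, 'position': array([-0.04768339, -0.41263582,  0.98671267]), 'orientation': array([ 0.85696351, -0.37822065,  0.14139827, -0.32026429])}
side {'fx': 408.40152004866405, 'fy': 408.40152004866405, 'cx': 315.32410207689156, 'cy': 202.3162682065031, 'position': array([0.60341504, 1.07615433, 0.59582834]), 'orientation': array([ 0.023313  ,  0.85779191, -0.51294442, -0.02318545])}
0.0187 0.1 [ 2.26943824e-01  9.73907604e-01 -6.88991230e-04 -7.69693193e-05]
```

View pics/scene0.png

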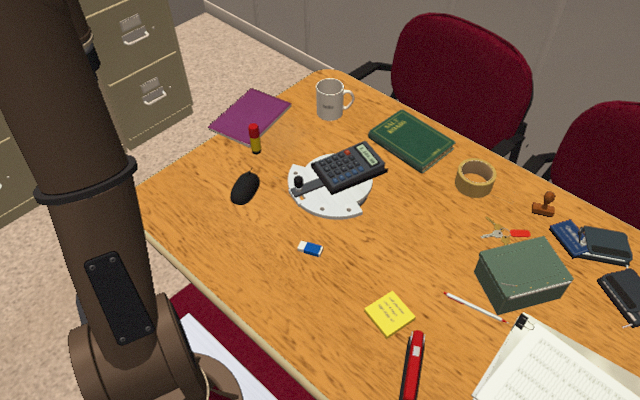

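View pics/side0.png

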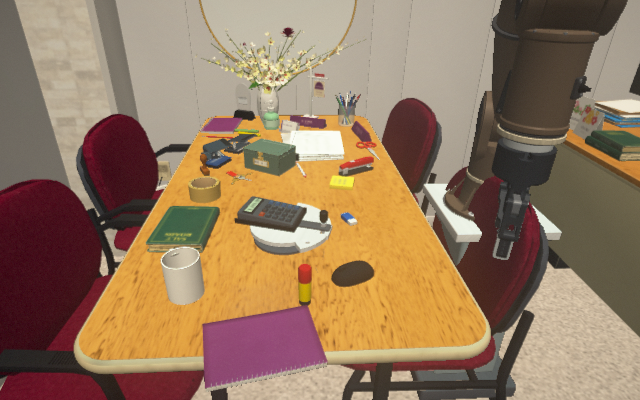

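The scene picture shows the knob at about (298,181) on the lever, which runs right to the calculator. The side picture shows it at about (324,214). The mouse and glue stick are to the left of the stand. Next I'll triangulate the knob and zoom in.

```bash
cat > h.py <<'E'
from plant import r, optics
import numpy as np, cv2
from scipy.spatial.transform import Rotation as R
def ray(c,u,v):
    d=R.from_quat(c["orientation"]).apply([(u-c["cx"])/c["fx"],(v-c["cy"])/c["fy"],1]); return np.array(c["position"]),d/np.linalg.norm(d)
def onz(c,u,v,z):
    p,d=ray(c,u,v); return p+d*(z-p[2])/d[2]
def tri(rays):
    A=sum(np.eye(3)-np.outer(d,d) for p,d in rays); b=sum((np.eye(3)-np.outer(d,d))@p for p,d in rays)
    return np.linalg.solve(A,b)
def quat(yaw):  # tool down, tool y axis (closing line) at angle yaw in the world
    y=np.array([np.cos(yaw),np.sin(yaw),0]); z=np.array([0,0,-1.]); return R.from_matrix(np.c_[np.cross(y,z),y,z]).as_quat()
E
python3 - <<'E'
from h import *
s,t=optics.get_calibration("scene"),optics.get_calibration("side")
k=tri([ray(s,298,181),ray(t,324,214)]); print("knob",k,onz(s,298,181,.083),onz(t,324,214,.083))
a=cv2.imread("pics/scene0.png")[130:230,270:400]; b=cv2.imread("pics/side0.png")[185:260,225:345]
cv2.imwrite("pics/z.png",np.vstack([cv2.resize(a,(600,300),interpolation=3),cv2.resize(b,(600,300),interpolation=3)]))
for n,p in dict(mouse=(245,188),glue=(256,150),eraser=(311,249)).items(): print(n,onz(s,*p,.02))
print([round(x,3) for x in R.from_quat(r.current_ee_rot()).as_matrix()[:,1]])
E
```

```text
knob [0.51774257 0.19092705 0.08653475] [0.5209701  0.19324956 0.083     ] [0.51639907 0.18561825 0.083     ]
mouse [0.45401236 0.3170172  0.02      ]
glue [0.56537081 0.39748914 0.02      ]
eraser [0.43061322 0.06714831 0.02      ]
[np.float64(0.442), np.float64(0.897), np.float64(-0.001)]
```

View pics/z.png

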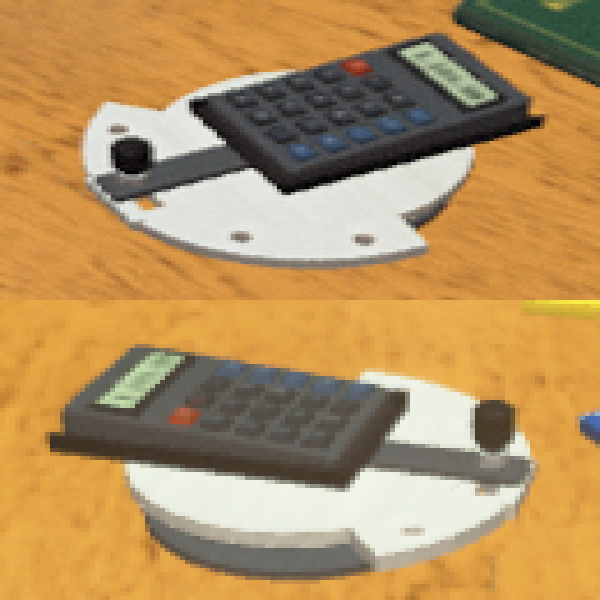

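The crop shows the round holes in scene pixels: wanted (322,209), 75° (349,210), −40° (295.6,172.7). The slot lies beside the knob. I'll fit the plate from these and go above the knob for a wrist look.

```bash
python3 - <<'E'
from h import *
from scipy.optimize import least_squares
s=optics.get_calibration("scene")
P=np.array([onz(s,*p,.042)[:2] for p in [(322.2,209),(348.9,210),(295.6,172.7)]]); al=np.radians([40,75,-40])
f=lambda x:(x[:2]+.105*np.c_[np.cos(x[2]+al),np.sin(x[2]+al)]-P).ravel()
q=least_squares(f,[.6,.15,2.8]); A=q.x[:2]; print(q.x,q.fun.round(4))
K=np.array([.518,.190]); d=K-A; a0=np.arctan2(d[1],d[0]); print("knob r,ang",np.hypot(*d),a0,"hole swivel",q.x[2]+al[0]-a0)
for a in (a0,a0+.7): 
    for off in (0,np.pi): 
        e=np.array([np.cos(a),np.sin(a)]);p=A+.105*e; print(p,[None if (j:=r.solve_ik([*p,.08],quat(a+np.pi/2+off))) is None else j])
e=d/np.linalg.norm(d)
j=r.current_joints()
qs=[quat(a0+np.pi/2+o) for o in (0,np.pi)]
sol=[r.solve_ik([*K,.17],x) for x in qs]; i=int(np.argmin([9 if x is None else abs(x[6]) for x in sol]))
print("use",i); r.goto([*K,.17],qs[i])
cv2.imwrite("pics/w1.png",optics.get_image("wrist")); print(r.current_clock(),r.current_ee_pos(),r.current_contact_force())
E
```

```text
[0.61851317 0.15531878 2.82766756] [ 0.0001  0.0004  0.      0.0003 -0.0001 -0.0007]
knob r,ang 0.10632818996104887 2.8093419375745867 hole swivel 0.7164573236823051
[0.51925555 0.18956678] [array([-0.93183719,  0.57500589,  0.69688136,  1.95543699, -0.51180485,
        0.79335809, -1.84721605])]
[0.51925555 0.18956678] [array([-0.53261614,  0.49281766,  0.1176631 ,  1.92248983, -0.08329639,
        0.73089754,  0.87178244])]
[0.52053358 0.11756959] [array([-0.72939336,  0.51589228,  0.56478804,  1.99554273, -0.40211656,
        0.74049937, -1.1245185 ])]
[0.52053358 0.11756959] [array([-0.32772297,  0.46809933,  0.00731404,  1.96209934, -0.00505437,
        0.71141107,  1.62117832])]
use 1
1.7917 [0.5177128  0.19162444 0.17009874] [ 0.45144002 -0.14862464  1.17222034]
```

View pics/w1.png

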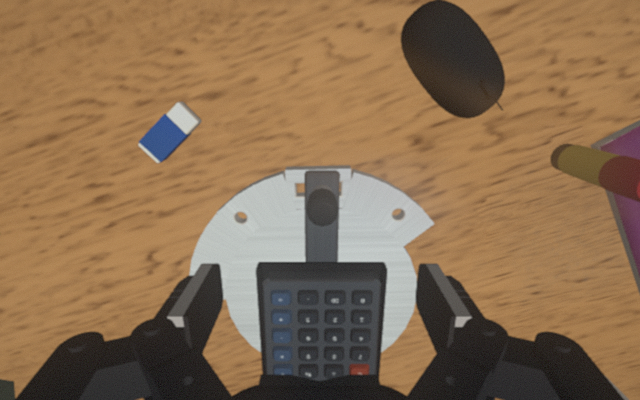

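The wrist picture shows the knob at (321,206), the wanted hole at (241,217) and the −40° hole at (398,214). The path down is clear. I'll refine the estimate, grip and lift.

```bash
python3 - <<'E'
from h import *
c=optics.get_calibration("wrist"); A=np.array([.6185,.1553])
pol=lambda p:(np.hypot(*(p[:2]-A)),np.arctan2(*(p[:2]-A)[::-1])%6.283)
k=onz(c,321,206,.088); print("knob",k,pol(k))
for n,p in dict(h=(241,217),m=(398,214)).items(): x=onz(c,*p,.042); print(n,x,pol(x))
a0=2.816; K=A+.105*np.array([np.cos(a0),np.sin(a0)]); Q=quat(a0-np.pi/2)
print(K); 
r.move_straight([*K,.067],Q,velocity=.08,guard=15); print(r.current_ee_pos())
r.command_gripper(0.0); print(r.current_opening(),r.current_grasp_force(),r.current_contact_force(),r.current_clock())
p=r.current_ee_pos(); g=r.move_straight([p[0],p[1],p[2]+.0125],velocity=.03,guard=25)
print(g,r.current_ee_pos(),r.current_opening(),r.current_grasp_force(),r.current_contact_force(),r.current_clock())
cv2.imwrite("pics/s2.png",cv2.resize(optics.get_image("side")[180:260,240:400],(800,400),interpolation=3))
E
```

```text
knob [0.52008599 0.1924183  0.088     ] (np.float64(0.1051812042019686), np.float64(2.7809254295407855))
h [0.52370486 0.11888315 0.042     ] (np.float64(0.10154951941190402), np.float64(3.508187596940754))
m [0.56489075 0.24700615 0.042     ] (np.float64(0.10622603093425304), np.float64(2.099797770621198))
[0.51901656 0.18888639]
[0.51933266 0.18904703 0.06749028]
0.23544569597232468 58.51253508055379 [-0.91670347 -0.48328111  5.04775495] 3.85
False [0.51898816 0.18894157 0.07973127] 0.23622454432677492 58.98910793970572 [ 1.40340394  0.3022019  -6.02389567] 4.425
```

View pics/s2.png

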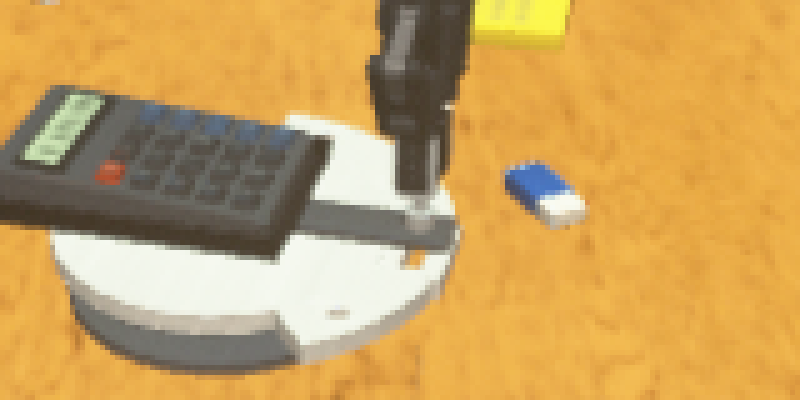

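Lifted about 12 mm with −6 N on the tool, which matches the spring, and the neck is showing above the guide. Next: swing to just short of the hole.

```bash
cat >> h.py <<'E'
A=np.array([.6185,.1553])
def arc(a,z,v,guard=None,rad=.105):
    return r.move_straight([*(A+rad*np.array([np.cos(a),np.sin(a)])),z],quat(a-np.pi/2),velocity=v,guard=guard)
def here():
    p=np.array(r.current_ee_pos()); d=p[:2]-A; return np.arctan2(d[1],d[0])%(2*np.pi),np.hypot(*d),p[2]
E
python3 - <<'E'
from h import *
for a in np.linspace(2.816,3.40,8)[1:]:
    g=arc(a,.0802,.05,20); print(g,np.round(here(),4),np.round(r.current_contact_force(),1))
    if g: break
print(r.current_clock())
cv2.imwrite("pics/w3.png",optics.get_image("wrist"))
E
```

```text
False [2.8983 0.1048 0.0802] [ 1.7 -0.6 -6.6]
False [2.9799 0.1046 0.0803] [ 3.  -0.9 -7.4]
False [3.062  0.1044 0.0804] [ 4.9 -0.8 -7. ]
False [3.1459 0.1042 0.0805] [ 5.7 -0.  -6.6]
False [3.2288 0.104  0.0805] [ 5.9 -0.5 -6.6]
False [3.3126 0.1037 0.0806] [ 6.7  0.1 -6.6]
False [3.3962 0.1036 0.0806] [ 6.6  0.3 -5.7]
6.7583
```

View pics/w3.png

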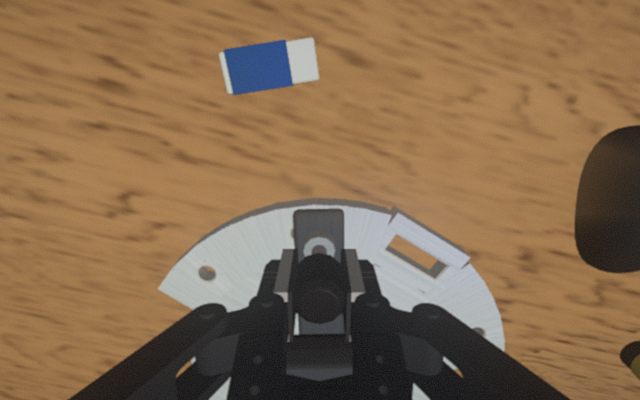

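The lever is up and just short of the wanted hole, whose edge shows at (293,233) left of the lever. I'll release so the pin rests on the plate by its own spring, then feel along with loose fingers.

```bash
python3 - <<'E'
from h import *
r.command_gripper(0.32); r.hold(.2)
f0=np.array(r.current_contact_force()); print(r.current_opening(),f0.round(2),here())
a=3.396
for i in range(16):
    a+=.02; g=arc(a,.078,.012,8)
    f=np.array(r.current_contact_force())-f0; t=np.array([-np.sin(a),np.cos(a)]); ft=f[:2]@t
    print(g,round(a,3),np.round(here(),4),"ft %.1f"%ft,f.round(1))
    if g or ft<-7: break
print(r.current_clock())
cv2.imwrite("pics/s4.png",cv2.resize(optics.get_image("side")[180:260,240:400],(800,400),interpolation=3))
E
```

```text
0.31986234430738797 [-0.03 -0.13 -0.04] (np.float64(3.3977914460890286), np.float64(0.1051597254586041), np.float64(0.08027971818761018))
False 3.416 [3.417  0.1051 0.0779] ft 0.6 [ 0.1 -0.6 -0.9]
False 3.436 [3.4322 0.1049 0.078 ] ft -3.4 [-0.1  3.5 -0.5]
False 3.456 [3.4571 0.105  0.078 ] ft -2.1 [0.2 2.3 0.2]
False 3.476 [3.4799 0.105  0.078 ] ft -1.6 [ 0.1  1.7 -0.3]
False 3.496 [3.4984 0.105  0.078 ] ft -1.8 [-0.1  1.9 -1.4]
False 3.516 [3.5223 0.1053 0.078 ] ft -0.6 [-0.8  0.4  0. ]
False 3.536 [3.539  0.1051 0.078 ] ft 1.0 [ 0.1 -1.1  0.4]
False 3.556 [3.5516 0.1049 0.078 ] ft -3.6 [-0.7  3.6  0.3]
True 3.576 [3.5501 0.1047 0.0779] ft -1.1 [-0.1  1.1  0.9]
10.1583
```

View pics/s4.png

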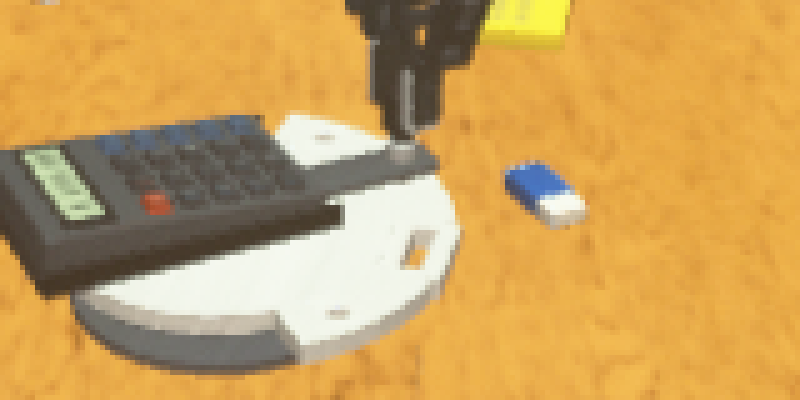

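The push stopped against a wall with the lever at about 3.526 rad, which is the predicted hole. I'll centre, open, retreat and check the knob height.

```bash
python3 - <<'E'
from h import *
arc(3.526,.078,.03); r.command_gripper(1.0)
a,_,_=here(); arc(3.526,.17,.12); r.hold(.3)
print(np.round(r.current_contact_force(),1),r.current_clock())
w=optics.get_image("wrist"); c=optics.get_calibration("wrist"); s=optics.get_image("side")
K=A+.105*np.array([np.cos(3.526),np.sin(3.526)])
def pj(c,p):
    q=R.from_quat(c["orientation"]).inv().apply(np.array(p)-c["position"]); return c["fx"]*q[0]/q[2]+c["cx"],c["fy"]*q[1]/q[2]+c["cy"]
for z in (.070,.083,.093,.096,.106): print(z,np.round(pj(optics.get_calibration("side"),[*K,z]),1),np.round(pj(c,[*K,z]),1))
cv2.imwrite("pics/w5.png",np.vstack([cv2.resize(w,(480,300)),cv2.resize(s[190:240,280:360],(480,300),interpolation=0)]))
E
```

```text
[0.4 0.3 0.6] 12.275
0.07 [320.  205.3] [319.8 195.8]
0.083 [320.1 201.1] [319.9 201.7]
0.093 [320.2 197.7] [319.9 206.6]
0.096 [320.2 196.7] [319.9 208.2]
0.106 [320.3 193.4] [319.9 213.7]
```

View pics/w5.png

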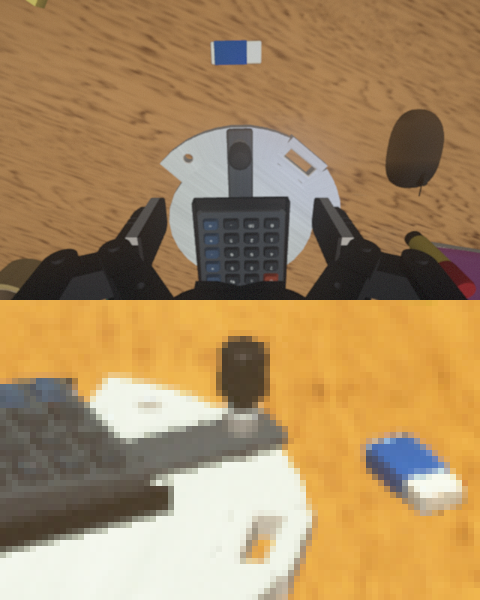

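The side crop shows the knob centred at row ~201.8. That fits the home position (predicted 201.1) and not the raised one (197.7). The gap between guide and knob is the same 4.5 px as when parked. The wrist view shows the slot and the 75° hole free on either side of the lever, and the bystanders look unmoved.

```bash
python3 -c "
from plant import r
print(r.close_job())"
```

```text
the job is handed in; nothing more can be done
None
```

The lever was swung anticlockwise to the next round hole at about 0.72 rad, and the pin looks fully home there. The gripper is clear, no bystander looks moved, and I handed the job in at about 12 s; it returned no verdict.

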